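# Register a medal carrier in the enamelling fixture

### The arm

A 6-joint arm with a two-finger parallel gripper is mounted at the origin on the work surface. World frame = base frame: x ahead of the robot, y to its left, z up, the work surface at z = 0. Lengths are in mm, angles in degrees, forces in N, time in s.
With the tool pointing down it reaches from about 350 to 850 mm from the base axis. Payload 8.1 kg.
Tool frame: the origin (TCP) lies between the finger pads; the fingertips stand 22 mm ahead of it and the grasp point (between the pads) lies 3 mm ahead of it; z points along the fingers, y is the direction in which the jaws open and shut (so a half turn about z gives the same grasp; the last joint's range is limited). The gripper opens to 85 mm and grips with 20 to 120 N. Pads are 22 mm wide; open, the fingers measure 114 mm over their backs; the gripper's body (76 mm by 85 mm) begins 54 mm behind the grasp point. The pads swing forward as they close: fully open they stand 13 mm farther back than shut.
Start: joints at [-75.367, 7.471, 85.268, -0, 87.261, -4.893], TCP at [200.565, -565.49, 253.292] pointing down, gripper open.
Joint ranges: [-169.43, 169.43], [-51.17, 129.36], [1.28, 143.12], [-76.62, 256.62], [0, 156.53], [-152.29, 152.29]. Speed limits (degrees/s): [136.94, 136.94, 159.86, 180, 180, 180].

### API

Orientations are given as [roll, pitch, yaw] about the fixed x, y, z axes, in that order (R = Rz(yaw) Ry(pitch) Rx(roll)).
In Python, from bench import r gives the robot as it stands.
- The arm moves only by the tool drive_tool, never from a script. Its argument "moves" is a list of rows, each a list of 2 entries, a list of its own where there are three numbers: the shift along the world's x, y, z in mm, then the turn about the world's z in degrees. A call has exactly 8 rows; each row is the pose to reach, as a shift and turn from the pose commanded when the call began; what a row does not reach only later rows make up. A row lasts 1/12 s, in which the tool goes at most 41.7 mm and 7.16 degrees, less where a joint would pass 70% of its speed; a pose out of reach is approached as far as the arm can. A call with a gripper value outside its range is refused whole. "fingers" is the finger opening in mm, from 0 to 85.4, set as the call begins (left out, the last holds). The fingers move at their own pace and stop on an object; "squeeze" is the grip in N (left out, the last holds). Time passes only in rows, so rows that repeat a pose let the fingers close, or fill a call up. It gives the time, the measured TCP pose, the force and the opening at its end, in the units of the state.
- r.sense(): the state, without advancing time (a new reading comes with each control period).
- r.snapshot(name): name is "side" or "top" or "wrist"; returns a dict with "pixels" (384x512x3 uint8, red, green, blue), "camera_matrix" (3x3 intrinsics, pixels), "k1" (the pictures are not rectified: a ray, as slopes to the right and down, at radius r is drawn at 1 + k1 r^2 times it, then the intrinsics apply), "xyz" and "orientation" of the camera in the world. Camera axes: x right, y down, z forward; pixel columns grow to the right and rows downward; lengths in mm; the calibration is good to about 2 mm. A picture is of the moment at which its call begins. There is no depth.
- r.hand_in(): hands the job in, once; it reports no verdict.
The state is a dict: "time": time; "joint_pos": joint angles; "qd": joint speeds; "joint_efforts": joint torques, N m; "tool_pos": TCP position; "tcp_rot": TCP orientation; "ft_force": force on the tool from outside, world axes, zero at the start; "wrist_torque": the same for the moment, N m; "finger_gap": finger opening in mm.
Only numpy, scipy, OpenCV 4.12 (cv2) and the standard library are available. Lean on these libraries where they do the work, as an engineer would, in place of code of your own. Each camera call takes 0.05 s, during which the arm holds its last target.

### The job

Lift the loose wooden carrier board with the three medal blanks onto the raised machine bed and register it there: flat on the bed, medals up, its long edge fully against the rail and one short end fully against the head of the end stop, wherever that head happens to be set, with the side clamp slid up snug against the carrier's other long edge and left there to hold it. Feel for contact and push gently: neither rail nor stop may be struck or strained, and the stop must keep its setting. Leave the cup, jar, syringe and spare medal where they are.

Things in the scene. Friction and masses are not known exactly. Their poses are not given: they have to be found in the camera images.
- carrier: Loose pale wooden board, 56 (x) by 150 (y) by 12 mm thick, about 0.2 kg, with three 42 mm steel medal blanks fixed in a row on top (tops 17 mm above the underside; they stay within the board's outline). Origin: centre of its underside; y along its length, z up. Either short end may go to the stop. Starts flat on the table at the robot's right.
- bed: Fixed aluminium machine bed, 260 (x) x 280 (y) x 20 mm, its top 20 mm above the table, at the robot's left. Origin: centre of its underside; its x points away from the robot when its yaw is 0 (yaw within 0.25), y to the left. It carries rail, stop and clamp.
- rail: Fixed dark steel rail along the bed's far side, 16 (x) by 210 (y) by 14 mm high, standing on the bed. Origin: centre of its underside. Its -x face (bed frame) is the registering face, 8 mm from the origin.
- stop: Fixed dark steel block (90 x 14 x 22 mm high) of the end stop, on the bed's left side. Origin: centre of its underside. Two screws carry its head, a plain steel bar 94 (x) by 10 (y) mm, 15 mm high, on its -y side (bed frame). The head's -y face registers the carrier: it is 25 to 55 mm from the block's origin, wherever last set, not reported: feel for it. It holds against gentle pushes.
- corner (a point): Point on the bed's top (20 mm above the table) in the plane of the rail's face, where the stop head's face would meet it if wound fully back; axes as the bed's. The head's face really lies 0 to 30 mm further towards -y. Registered, the carrier's centre is 28 mm towards -x of this point and 75 mm towards -y of the head's face, its long side along y.
- clamp (a joint): Travel of the side clamp towards the rail along the bed's x (m): 0 fully back; about 0.089 when its pad meets a registered carrier; the end of travel is 0.1. Slides with about 2.5 N of friction and stays where it is left.
- clamp_pad (a point): Foot (at the bed's top surface) of the middle of the clamp pad's front face, the face towards the rail. The pad is a steel bar 14 (x) by 70 (y) mm, up to 15 mm above the bed; behind it a 20 mm wide stem, 14 mm high, runs 74 mm back between two guide blocks 14 mm high. It lies 90 mm towards -y of the corner point.
- clamp_knob (a point): Middle of the clamp's upright black knob, a 20 mm diameter cylinder from 20 to 50 mm above the bed's top, on the stem 50 mm behind the pad's front face. The point is on its axis 40 mm above the bed's top.
- cup: Bystander: clear cup of wooden picks, 68 mm across the rim, 80 mm high, on the table. Origin: centre of its underside.
- jar: Bystander: small amber jar, 60 mm across, 70 mm high. Origin: centre of its underside.
- syringe: Bystander: plastic syringe lying on the table along its x, 140 mm long, 20 mm high. Origin: on the table below its barrel's middle.
- medal: Bystander: spare medal, a flat disc 54 mm across, 4 mm thick with a small lug. Origin: centre of its underside.
Things that resemble listed ones, but are neither listed nor needed, are in the scene too. There is more than one size of the carrier; the one meant has the size given above.

How it is judged (in metres and radians):
At the end, for the whole second after the job is handed in: The carrier is at rest flat on the bed (2 mm, 0.03 rad), medals up, square to the rail within 0.02 rad, its long edge within 1.8 mm of the rail and its end within 2 mm of the stop head's face; the clamp pad's face is less than 3 mm from the carrier's other long edge (x of carrier in the frame of corner between -0.0298 and -0.0262 m and (y of stop_head_c0 in the frame of carrier between 0.078 and 0.082 m or y of stop_head_c0 in the frame of carrier between -0.082 and -0.078 m) and z of carrier in the frame of corner between -0.002 and 0.002 m and angle between carrier's own z axis and vertical below 0.03 rad and angle between the y axis of carrier and the y axis of corner, either way round below 0.02 rad and x of clamp_pad in the frame of corner above -0.0588 m and linear speed of carrier below 0.01 m/s and velocity of joint clamp below 0.01 m/s); the robot touches nothing.
It fails at once if the carrier is pressed or knocked against the rail with more than 30 N (contact force between carrier and rail above 30 N).
It fails at once if the carrier is pressed or knocked against the end stop with more than 30 N (contact force between carrier and stop above 30 N).
It fails at once if the robot strains the rail or the stop with more than 30 N (contact force between any of the arm, the fingers and rail above 30 N or contact force between any of the arm, the fingers and stop above 30 N).
It fails at once if the stop head is pushed more than 2 mm off its setting (distance of stop_head_c0 from where it was at the start of the episode above 0.002 m).
It fails at once if a bystander is moved by more than 20 mm (distance of any of cup, jar, syringe, medal from where it was at the start of the episode above 0.02 m).
It also fails if it takes over 59 s, if anything falls off the work surface, if the arm or the gripper's body presses on something with over 40 N, if the wrist force passes 120 N, or if a joint passes its speed limit or range.

## Working session

There is one attempt and no reset: what is moved stays moved. The work goes in short steps, Python scripts to look and compute and a tool call to move; the robot and the scene stay as the last step left them, time stands still between calls to the robot, and variables do not carry over. Pictures are saved under pics/ and viewed, and the job is handed in when it is done.

Besides the shell and the picture viewer there is one more tool, called after "Emit:" in YAML: its name, and indented under it one key for each argument. drive_tool: Moves the arm, as the interface text tells. Its arguments: {"type":"object","properties":{"moves":{"type":"array","items":{"type":"array"}},"fingers":{"type":"number"},"squeeze":{"type":"number"}},"required":["moves"]}

```bash
ls; mkdir -p pics
python3 - <<'E'
from bench import r
import cv2
print(r.sense())
for n in ["side","top","wrist"]:
    s=r.snapshot(n)
    cv2.imwrite(f"pics/{n}0.png",cv2.cvtColor(s["pixels"],cv2.COLOR_RGB2BGR))
    print(n,s["camera_matrix"],s["k1"],s["xyz"],s["orientation"])
E
```

```text
pics
{'time': 0.0, 'joint_pos': array([-7.53682932e+01,  7.51434204e+00,  8.53288767e+01,  1.49598440e-03,
        8.72628331e+01, -4.89238473e+00]), 'qd': array([-0.00946205, -0.03321034, -0.00439034, -0.15217389, -0.05728377,
       -0.00061455]), 'joint_efforts': array([ 1.97832342e-03, -5.69405723e+01, -5.00545406e+01,  1.36505651e-04,
        1.52164930e-02, -1.18570472e-05]), 'tool_pos': array([ 200.42845419, -564.99125853,  252.25625311]), 'tcp_rot': array([-1.79894462e+02, -1.05332652e-02,  1.95240090e+01]), 'ft_force': array([ 0.13629567,  0.45051316, -0.59876602]), 'wrist_torque': array([-0.01472992, -0.01957589, -0.07092353]), 'finger_gap': 85.49652254054293}
side [[359.04769247   0.         248.63359172]
 [  0.         359.04769247 189.51473219]
 [  0.           0.           1.        ]] -0.016789682610660203 [ 330.07618641 1007.67762992  687.93156504] [-1.22585884e+02  8.22579236e-02 -1.69011529e+02]
top [[459.36512939   0.         247.43645074]
 [  0.         459.36512939 192.01845839]
 [  0.           0.           1.        ]] -0.17617265174887234 [ 440.00449273   32.34509982 1417.35937036] [-176.7947489     0.67862651  -91.0834265 ]
wrist [[342.95625611   0.         252.40146327]
 [  0.         342.95625611 193.09363769]
 [  0.           0.           1.        ]] -0.08918029412582805 [ 272.48845159 -540.42998813  372.17546853] [ 1.62817147e+02  6.53964544e-02 -7.04595460e+01]
```

View pics/top0.png

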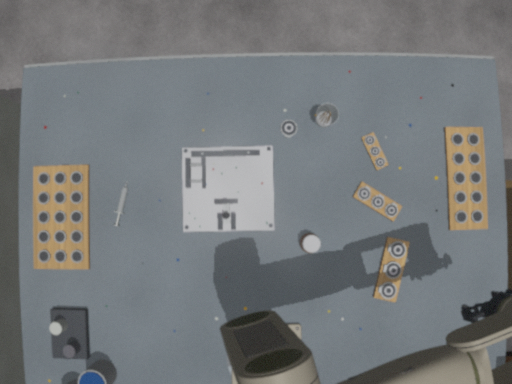

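View pics/side0.png

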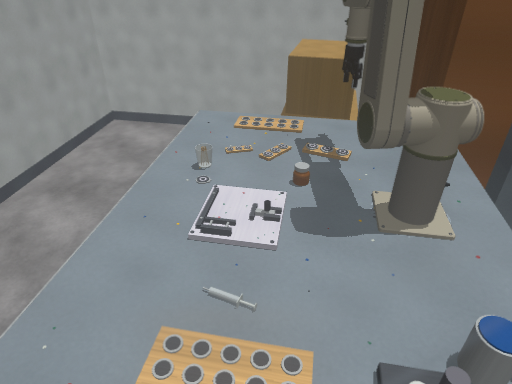

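View pics/wrist0.png

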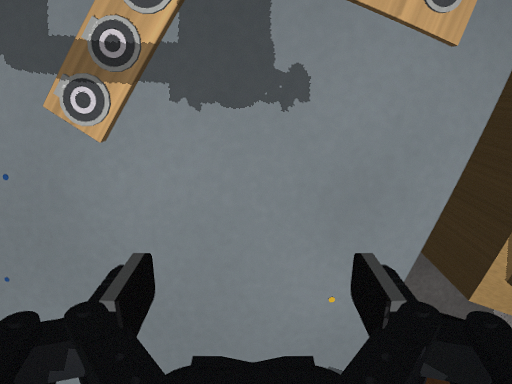

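```bash
cat > h.py <<'E'
import numpy as np, cv2
from scipy.spatial.transform import Rotation as Ro
from bench import r
def rays(s,uv):
    p=cv2.undistortPoints(np.array(uv,float).reshape(-1,1,2),s["camera_matrix"],np.array([s["k1"],0,0,0.])).reshape(-1,2)
    R=Ro.from_euler('xyz',s["orientation"],degrees=True).as_matrix()
    return (R@np.c_[p,np.ones(len(p))].T).T
def plane(s,uv,z):
    d=rays(s,uv);c=np.array(s["xyz"]);t=(z-c[2])/d[:,2]
    return c+d*t[:,None]
def proj(s,P):
    R=Ro.from_euler('xyz',s["orientation"],degrees=True).as_matrix()
    rv=cv2.Rodrigues(R.T)[0];t=-R.T@np.array(s["xyz"])
    return cv2.projectPoints(np.array(P,float).reshape(-1,1,3),rv,t,s["camera_matrix"],np.array([s["k1"],0,0,0.]))[0].reshape(-1,2)
def save(s,n,box=None,k=1):
    im=cv2.cvtColor(s["pixels"],cv2.COLOR_RGB2BGR)
    if box: u0,v0,u1,v1=box; im=im[v0:v1,u0:u1]
    if k!=1: im=cv2.resize(im,None,fx=k,fy=k,interpolation=cv2.INTER_CUBIC)
    cv2.imwrite(f"pics/{n}.png",im)
E
python3 - <<'E'
from h import *
s=r.snapshot("top")
hsv=cv2.cvtColor(s["pixels"],cv2.COLOR_RGB2HSV)
m=((hsv[...,0]>8)&(hsv[...,0]<25)&(hsv[...,1]>70)).astype(np.uint8)*255
m=cv2.morphologyEx(m,cv2.MORPH_CLOSE,np.ones((9,9)))
cs,_=cv2.findContours(m,cv2.RETR_EXTERNAL,cv2.CHAIN_APPROX_NONE)
for c in cs:
    if cv2.contourArea(c)<150: continue
    P=plane(s,c.reshape(-1,2),12)[:,:2].astype(np.float32)
    print(cv2.boundingRect(c),cv2.minAreaRect(P))
save(s,"topbed",(170,135,290,240),6)
save(s,"topcar",(340,120,440,310),3)
E
```

```text
(374, 238, 35, 61) ((271.01397705078125, -392.8650817871094), (74.52264404296875, 191.29757690429688), 75.31531524658203)
(353, 182, 43, 39) ((483.29974365234375, -353.12774658203125), (148.72486877441406, 54.72758483886719), 57.69162368774414)
(506, 180, 6, 109) ((365.6620178222656, -799.2518920898438), (19.52272605895996, 352.22857666015625), 88.50469970703125)
(33, 165, 56, 104) ((453.12359619140625, 642.7562866210938), (327.6337585449219, 188.39376831054688), 0.37497425079345703)
(365, 140, 23, 30) ((629.0252075195312, -355.54461669921875), (86.56613159179688, 41.965843200683594), 22.918073654174805)
(445, 127, 43, 103) ((551.790771484375, -652.2422485351562), (327.6119079589844, 133.72894287109375), 0.06603516638278961)
```

View pics/topbed.png

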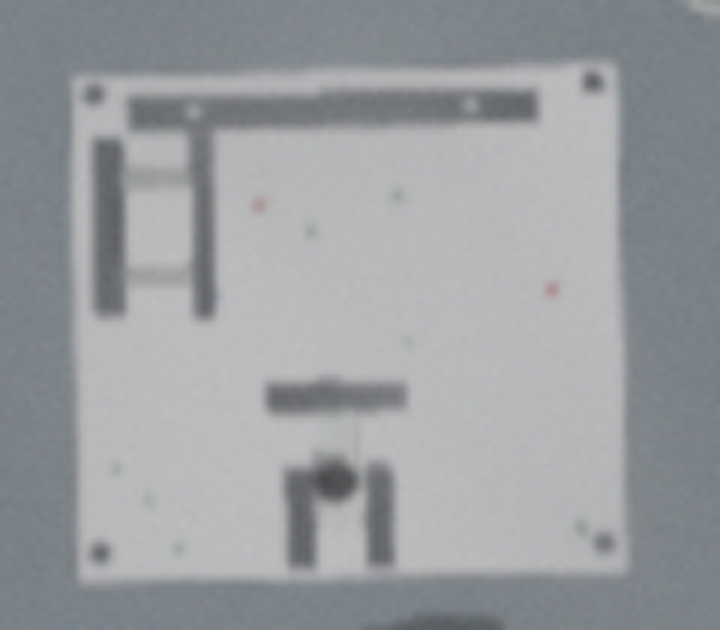

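View pics/topcar.png

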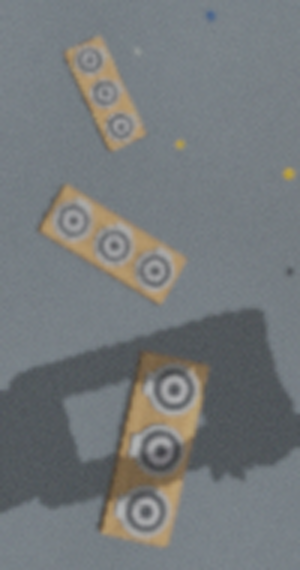

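Run:
```python
from h import *
s=r.snapshot("top")
g=cv2.cvtColor(s["pixels"],cv2.COLOR_RGB2GRAY)
roi=np.zeros_like(g);roi[135:245,170:290]=1
m=((g>165)*roi).astype(np.uint8)*255
m=cv2.morphologyEx(m,cv2.MORPH_CLOSE,np.ones((15,15)))
c=max(cv2.findContours(m,cv2.RETR_EXTERNAL,cv2.CHAIN_APPROX_NONE)[0],key=cv2.contourArea)
P=plane(s,c.reshape(-1,2),20)[:,:2].astype(np.float32)
print("bed",cv2.minAreaRect(P))
def pt(x,y): return [170+(x+.5)/6-.5,135+(y+.5)/6-.5]
names=dict(railL=(128,131,20),railR=(538,121,20),railtL=(128,97,34),railtR=(538,90,34),headface_top=(214,135,35),headface_bot=(215,318,35),blockL=(93,140,42),blockLb=(93,316,42),padL=(265,384,35),padR=(405,382,35),knob=(335,480,70))
for k,(x,y,z) in names.items(): print(k,plane(s,[pt(x,y)],z)[0].round(1))
```

```text
bed ((531.2113037109375, 108.24160766601562), (255.8560791015625, 278.0426330566406), 0.21569141745567322)
railL [631.6 219.2  20. ]
railR [632.2   9.1  20. ]
railtL [647.1 217.2  34. ]
railtR [646.1   9.   34. ]
headface_top [626.5 173.4  35. ]
headface_bot [533.6 174.   35. ]
blockL [624.5 234.1  42. ]
blockLb [535.4 234.9  42. ]
padL [499.9 149.3  35. ]
padR [499.5  78.8  35. ]
knob [450.7 112.7  70. ]
```

Emit:
drive_tool:
  moves:
    - [[35,25,0],5]
    - [[70,50,0],10]
    - [[105,75,0],15]
    - [[140,100,0],20]
    - [[175,125,0],25]
    - [[190,150,0],30]
    - [[200,170,0],35]
    - [[200,170,0],38]

```text
time: 0.92
tool_pos: [403.1, -391.5, 253.2]
tcp_rot: [-180.0, -0.1, 58.1]
ft_force: [-0.7, 0.4, 0.3]
finger_gap: 85.2
```

Run:
```python
from h import *
s=r.snapshot("wrist");save(s,"w1")
q=r.sense();print(q["tool_pos"],q["tcp_rot"])
hsv=cv2.cvtColor(s["pixels"],cv2.COLOR_RGB2HSV)
m=((hsv[...,0]>8)&(hsv[...,0]<25)&(hsv[...,1]>70)).astype(np.uint8)*255
m=cv2.morphologyEx(m,cv2.MORPH_CLOSE,np.ones((9,9)))
for c in cv2.findContours(m,cv2.RETR_EXTERNAL,cv2.CHAIN_APPROX_NONE)[0]:
    if cv2.contourArea(c)<500: continue
    P=plane(s,c.reshape(-1,2),12)[:,:2].astype(np.float32)
    print(cv2.boundingRect(c),cv2.minAreaRect(P))
```

```text
[ 402.07789913 -393.23967585  253.20553853] [-1.79987809e+02 -2.86066472e-02  5.81392139e+01]
(323, 272, 63, 92) ((418.05908203125, -637.6526489257812), (131.81964111328125, 71.49156951904297), 85.17324829101562)
(385, 193, 127, 135) ((557.1480102539062, -653.765625), (169.11111450195312, 145.54335021972656), 0.1067216619849205)
(66, 169, 177, 161) ((258.0909118652344, -437.9056701660156), (166.95367431640625, 196.3223114013672), 75.81770324707031)
(270, 13, 60, 151) ((481.7458801269531, -355.2070617675781), (149.0731201171875, 56.017799377441406), 57.77377700805664)
(380, 0, 83, 68) ((622.069580078125, -357.826904296875), (84.59632873535156, 45.63975524902344), 23.172922134399414)
```

View pics/w1.png

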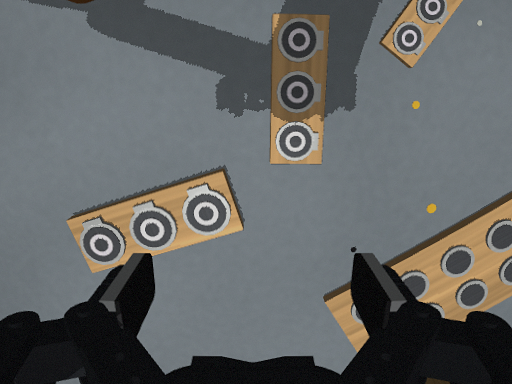

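Emit:
drive_tool:
  moves:
    - [[27,14,-20],0]
    - [[55,28,-40],0]
    - [[82,41,-70],0.2]
    - [[82,41,-105],0.2]
    - [[82,41,-140],0.2]
    - [[82,41,-160],0.2]
    - [[82,41,-170],0.2]
    - [[82,41,-170],0.2]

```text
time: 1.63
tool_pos: [480.7, -353.5, 80.1]
tcp_rot: [-179.7, -0.0, 57.6]
ft_force: [-1.5, -0.3, 0.3]
finger_gap: 85.5
```

Run:
```python
from h import *
s=r.snapshot("wrist");save(s,"w2")
q=r.sense();print(q["tool_pos"],q["tcp_rot"])
hsv=cv2.cvtColor(s["pixels"],cv2.COLOR_RGB2HSV)
m=((hsv[...,0]>8)&(hsv[...,0]<25)&(hsv[...,1]>70)).astype(np.uint8)*255
m=cv2.morphologyEx(m,cv2.MORPH_CLOSE,np.ones((9,9)))
for c in cv2.findContours(m,cv2.RETR_EXTERNAL,cv2.CHAIN_APPROX_NONE)[0]:
    if cv2.contourArea(c)<500: continue
    P=plane(s,c.reshape(-1,2),12)[:,:2].astype(np.float32)
    print(cv2.boundingRect(c),cv2.minAreaRect(P))
```

```text
[ 481.83133868 -354.51561576   82.56950563] [-1.79886665e+02 -1.58785544e-02  5.76433377e+01]
(203, 91, 104, 236) ((482.2102355957031, -354.9919128417969), (148.8961639404297, 55.454402923583984), 57.7376708984375)
(396, 0, 116, 177) ((627.6808471679688, -355.1598815917969), (93.44029235839844, 47.08461380004883), 24.075531005859375)
```

View pics/w2.png

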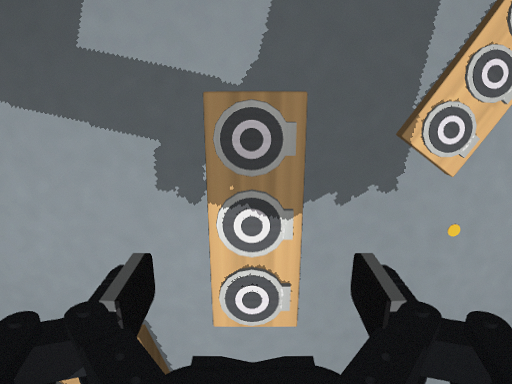

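Emit:
drive_tool:
  moves:
    - [[0,0,-20],0]
    - [[0,0,-40],0]
    - [[0,0,-50],0]
    - [[0,0,-56],0]
    - [[0,0,-60],0]
    - [[0,0,-62],0]
    - [[0,0,-62],0]
    - [[0,0,-62],0]

```text
time: 2.35
tool_pos: [483.1, -355.0, 22.3]
tcp_rot: [179.9, 0.0, 57.7]
ft_force: [-0.1, -0.5, 1.0]
finger_gap: 86.0
```

Emit:
drive_tool:
  moves:
    - [[0,0,0],0]
    - [[0,0,0],0]
    - [[0,0,0],0]
    - [[0,0,0],0]
    - [[0,0,0],0]
    - [[0,0,0],0]
    - [[0,0,0],0]
    - [[0,0,0],0]
  fingers: 45
  squeeze: 30

```text
time: 3.02
tool_pos: [482.9, -354.8, 22.0]
tcp_rot: [180.0, 0.0, 57.7]
ft_force: [-1.5, 0.4, 5.8]
finger_gap: 55.1
```

Emit:
drive_tool:
  moves:
    - [[0,0,15],0]
    - [[0,0,45],0]
    - [[0,0,80],0]
    - [[5,15,110],2]
    - [[10,50,120],6]
    - [[16,85,120],10]
    - [[22,123,120],15]
    - [[30,161,120],20]

```text
time: 3.68
tool_pos: [512.1, -192.1, 141.1]
tcp_rot: [-180.0, -0.0, 77.9]
ft_force: [0.1, -0.8, -2.6]
finger_gap: 55.0
```

Emit:
drive_tool:
  moves:
    - [[7,38,0],5]
    - [[14,76,0],9]
    - [[21,114,0],12]
    - [[28,152,0],12.5]
    - [[35,190,0],12.5]
    - [[42,228,0],12.5]
    - [[48,255,0],12.5]
    - [[51,265,0],12.5]

```text
time: 4.35
tool_pos: [563.2, 75.6, 140.7]
tcp_rot: [-180.0, -0.1, 90.4]
ft_force: [-0.0, -0.2, -2.6]
finger_gap: 54.9
```

Run:
```python
from h import *
s=r.snapshot("wrist");save(s,"w3")
q=r.sense();print(q["tool_pos"],q["tcp_rot"],q["finger_gap"],q["ft_force"])
t=r.snapshot("top");save(t,"t3",(170,135,290,240),6)
```

```text
[563.51827645  75.54939516 140.68654253] [-1.79964367e+02 -7.82534934e-02  9.04302888e+01] 54.88218471123543 [-1.40741441  1.245127   -2.19386073]
```

View pics/w3.png

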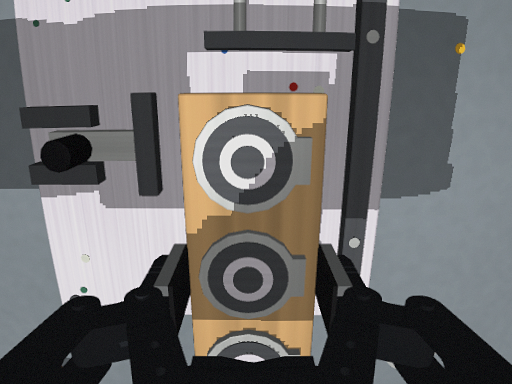

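Run:
```python
from h import *
s=r.snapshot("wrist");save(s,"w3z",(190,0,400,120),3.6)
q=r.sense();print(q["tool_pos"])
g=cv2.cvtColor(s["pixels"],cv2.COLOR_RGB2GRAY)
for u in (220,260,300,340): print(u,g[26:56,u])
for v in (70,120,200): print(v,g[v,330:400])
```

```text
[563.1590208   71.96350915 140.62040851]
220 [123  73  50  55  53  54  55  55  57  56  55  53  54  57  57  54  55  51
  35  20  64 123 138 137 131 226 220 217 216 217]
260 [129  79  51  56  55  54  55  54  55  55  54  55  58  54  55  56  55  54
  34  25  48 141 138 137 134 145 224 219 218 218]
300 [141 120  48  49  53  54  53  52  53  53  53  52  54  53  53  53  53  56
  44  25  15 117 139 136 135 129 215 218 215 214]
340 [138 140 100  56  50  53  52  51  51  52  52  52  51  52  53  50  53  53
  55  35  26  15 143 132 131 130 132 130 131 129]
70 [213 213 214 213 216 176 131 134 133 133 134 134 137 137 138 138 137 136
 139 136 137 138  44  23  26  29  25  32  42  50  52  53  51  52  48  51
  49  50  49  45  50  50  51  51  51  50  49  49  53  48  45  84 128 139
 138 139 140 138 136 137 134 132 130 116  66  83  83  83  84  85]
120 [136 134 133 134 135 134 133 134 136 135 136 135 138 133 135 135 136 135
 103  21  24  32  31  30  43  50  53  52  52  51  49  51  49  48  49  48
  51  51  50  51  52  51  48  51  51  50  56 101 139 134 135 139 138 138
 136 134 132 127 116  90  85  85  87  88  88  86  88  85  86  86]
200 [139 139 139 139 136 137 138 137 138 138 137 122  70  24  27  26  26  39
  52  51  51  51  50  50  51  49  49  50  48  51  52  52  47  53  50  51
  51  50  69 120 144 140 139 137 139 141 137 139 132 135 141 140 143 141
 140 140 142 140 142 140 142 142 142 142 140 144 140 142 141 141]
```

View pics/w3z.png

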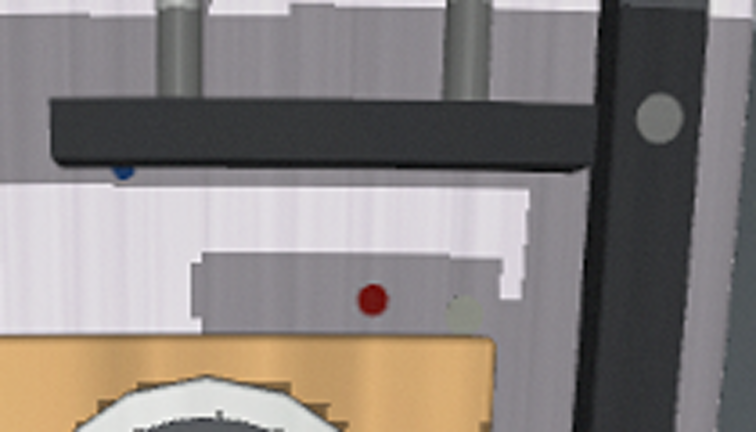

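Run:
```python
from h import *
s=r.snapshot("wrist")
print("head bot",plane(s,[(220,45.7),(260,46),(300,46.4),(340,47.4)],20).round(1)[:,:2])
print("head top",plane(s,[(220,43.5),(260,43.5),(300,44),(340,44.7)],35).round(1)[:,:2])
print("rail bot",plane(s,[(351.6,70),(348.4,120),(341.6,200)],20).round(1)[:,:2])
print("rail top",plane(s,[(358,70),(354,120),(347.3,200)],34).round(1)[:,:2])
q=r.sense();print(q["tool_pos"])
g=cv2.cvtColor(s["pixels"],cv2.COLOR_RGB2GRAY)
hsv=cv2.cvtColor(s["pixels"],cv2.COLOR_RGB2HSV)
m=((hsv[...,0]>8)&(hsv[...,0]<25)&(hsv[...,1]>70)&(np.arange(384)[:,None]<240)).astype(np.uint8)*255
c=max(cv2.findContours(m,cv2.RETR_EXTERNAL,cv2.CHAIN_APPROX_NONE)[0],key=cv2.contourArea)
print(cv2.boundingRect(c))
x=np.where(m[110])[0];print(x.min(),x.max());ys=np.where(m[:,250])[0].min();print(ys)
```

```text
head bot [[542.  173.8]
 [568.3 173.7]
 [594.7 173.8]
 [621.3 173.7]]
head top [[543.4 173.4]
 [568.  173.5]
 [592.7 173.5]
 [617.6 173.7]]
rail bot [[630.1 159.5]
 [630.4 126.1]
 [630.2  67.5]]
rail top [[630.3 158.8]
 [630.2 127.4]
 [630.4  72.1]]
[563.11113058  70.97098171 140.6751427 ]
(178, 93, 150, 147)
179 326
93
```

Emit:
drive_tool:
  moves:
    - [[2,8,-25],0]
    - [[5,16,-50],0]
    - [[5,21,-70],0]
    - [[5,21,-82],0]
    - [[5,21,-89],0]
    - [[5,21,-92],0]
    - [[5,21,-94],0]
    - [[5,21,-94],0]

```text
time: 5.22
tool_pos: [569.3, 91.9, 48.1]
tcp_rot: [179.9, 0.0, 90.2]
ft_force: [-0.7, -0.1, -2.2]
finger_gap: 54.9
```

Emit:
drive_tool:
  moves:
    - [[0,0,-0.5],0]
    - [[0,0,-1],0]
    - [[0,0,-1.5],0]
    - [[0,0,-2],0]
    - [[0,0,-2.5],0]
    - [[0,0,-3],0]
    - [[0,0,-3],0]
    - [[0,0,-3],0]

```text
time: 5.88
tool_pos: [568.5, 92.6, 44.2]
tcp_rot: [-180.0, 0.0, 90.2]
ft_force: [0.5, -0.1, -2.3]
finger_gap: 55.1
```

Run:
```python
from h import *
s=r.snapshot("wrist");save(s,"w4")
q=r.sense();print(q["tool_pos"],q["tcp_rot"],q["finger_gap"],q["ft_force"])
```

```text
[568.51624713  92.53443048  44.23487411] [-1.79992259e+02  3.75642572e-04  9.02274248e+01] 55.23545795895892 [ 0.52877202  0.69318079 -2.77806836]
```

View pics/w4.png

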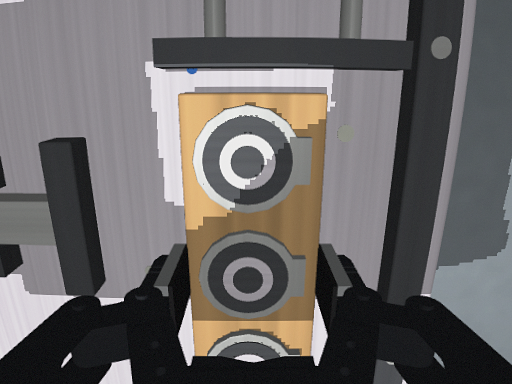

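Emit:
drive_tool:
  moves:
    - [[0,0.7,-0.3],0]
    - [[0,1.4,-0.6],0]
    - [[0,2,-1],0]
    - [[0,2.5,-1],0]
    - [[0,3,-1],0]
    - [[0,3.5,-1],0]
    - [[0,3.5,-1],0]
    - [[0,3.5,-1],0]

```text
time: 6.6
tool_pos: [568.6, 96.0, 43.3]
tcp_rot: [180.0, -0.0, 90.2]
ft_force: [0.5, -0.3, -2.0]
finger_gap: 54.9
```

Emit:
drive_tool:
  moves:
    - [[0,0.3,0],0]
    - [[0,0.6,0],0]
    - [[0,0.9,0],0]
    - [[0,1.2,0],0]
    - [[0,1.5,0],0]
    - [[0,1.5,0],0]
    - [[0,1.5,0],0]
    - [[0,1.5,0],0]

```text
time: 7.27
tool_pos: [568.6, 97.5, 43.3]
tcp_rot: [180.0, -0.0, 90.2]
ft_force: [0.0, 0.6, -2.2]
finger_gap: 55.0
```

Tracking is precise. I'll continue in small increments.

Emit:
drive_tool:
  moves:
    - [[0,0.2,0],0]
    - [[0,0.4,0],0]
    - [[0,0.6,0],0]
    - [[0,0.8,0],0]
    - [[0,0.8,0],0]
    - [[0,0.8,0],0]
    - [[0,0.8,0],0]
    - [[0,0.8,0],0]

```text
time: 7.93
tool_pos: [568.6, 98.3, 43.3]
tcp_rot: [180.0, -0.0, 90.2]
ft_force: [0.2, 0.5, -3.3]
finger_gap: 54.9
```

Run:
```python
from h import *
s=r.snapshot("wrist");save(s,"w5",(140,0,430,120),2.7)
q=r.sense();print(q["tool_pos"],q["ft_force"],q["wrist_torque"])
```

```text
[568.54727052  98.30377931  43.26140625] [-0.23564882  0.08275351 -3.44034741] [0.05487549 0.00955052 0.01844412]
```

View pics/w5.png

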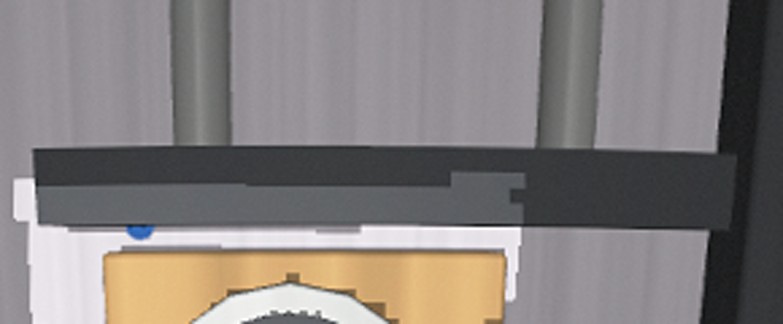

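Run:
```python
from h import *
s=r.snapshot("wrist")
g=cv2.cvtColor(s["pixels"],cv2.COLOR_RGB2GRAY)
for u in (185,250,310): print(u,g[50:100,u])
print(plane(s,[(185,83.5),(250,83.5),(310,84)],20).round(1)[:,:2])
print(plane(s,[(185,83.5),(250,83.5),(310,84)],35).round(1)[:,:2])
print(plane(s,[(185,92.8),(250,92.8),(310,92.8)],33).round(1)[:,:2])
```

```text
185 [144 145 146 152  91  58  60  58  59  60  60  62  62  60  60  61  59  56
  81 104 101 102 101 102 100 102 103 104 104 102 103 102 105  54 152 147
 237 229 228 230 224 139 132 103 159 185 201 199 197 198]
250 [150 148 151 140  53  57  62  60  64  61  61  59  62  61  60  60  64  60
  58  99 102  99  99  99  98 100 100 100 100  99 101  99  92 107 148 193
 234 229 229 230 234 195 110 122 157 179 184 182 182 183]
310 [151 151 151 157  92  56  59  59  57  61  59  60  58  71  96  94  95  91
  93  94  95  95  94  94  93  94  95  94  95  95  94  96  93  71 246 233
 231 230 231 232 234 223 126 109 158 182 193 192 192 191]
[[542.1 175. ]
 [568.2 175. ]
 [592.3 175. ]]
[[544.9 174.8]
 [568.3 174.8]
 [589.9 174.8]]
[[544.4 171.5]
 [568.3 171.5]
 [590.4 171.7]]
```

Emit:
drive_tool:
  moves:
    - [[0,0.3,0],0]
    - [[0,0.6,0],0]
    - [[0,0.9,0],0]
    - [[0,1.2,0],0]
    - [[0,1.5,0],0]
    - [[0,1.5,0],0]
    - [[0,1.5,0],0]
    - [[0,1.5,0],0]

```text
time: 8.7
tool_pos: [568.6, 99.8, 43.3]
tcp_rot: [180.0, -0.0, 90.2]
ft_force: [-0.3, 0.0, -3.3]
finger_gap: 55.5
```

Emit:
drive_tool:
  moves:
    - [[0,0.2,0],0]
    - [[0,0.4,0],0]
    - [[0,0.6,0],0]
    - [[0,0.8,0],0]
    - [[0,0.8,0],0]
    - [[0,0.8,0],0]
    - [[0,0.8,0],0]
    - [[0,0.8,0],0]

```text
time: 9.37
tool_pos: [568.6, 100.6, 43.3]
tcp_rot: [180.0, 0.0, 90.2]
ft_force: [-0.6, -0.3, -2.5]
finger_gap: 54.9
```

Emit:
drive_tool:
  moves:
    - [[0,0.1,0],0]
    - [[0,0.2,0],0]
    - [[0,0.3,0],0]
    - [[0,0.4,0],0]
    - [[0,0.5,0],0]
    - [[0,0.5,0],0]
    - [[0,0.5,0],0]
    - [[0,0.5,0],0]

```text
time: 10.03
tool_pos: [568.5, 101.1, 43.3]
tcp_rot: [-180.0, 0.0, 90.2]
ft_force: [0.6, -0.6, -2.6]
finger_gap: 55.0
```

Emit:
drive_tool:
  moves:
    - [[0,0.1,0],0]
    - [[0,0.2,0],0]
    - [[0,0.3,0],0]
    - [[0,0.4,0],0]
    - [[0,0.4,0],0]
    - [[0,0.4,0],0]
    - [[0,0.4,0],0]
    - [[0,0.4,0],0]

```text
time: 10.7
tool_pos: [568.6, 101.5, 43.3]
tcp_rot: [-180.0, 0.0, 90.2]
ft_force: [0.4, 0.1, -2.2]
finger_gap: 55.1
```

Emit:
drive_tool:
  moves:
    - [[0,0.1,0],0]
    - [[0,0.2,0],0]
    - [[0,0.3,0],0]
    - [[0,0.4,0],0]
    - [[0,0.4,0],0]
    - [[0,0.4,0],0]
    - [[0,0.4,0],0]
    - [[0,0.4,0],0]

```text
time: 11.37
tool_pos: [568.5, 101.9, 43.3]
tcp_rot: [-180.0, 0.0, 90.2]
ft_force: [0.7, -0.5, -3.0]
finger_gap: 54.8
```

Emit:
drive_tool:
  moves:
    - [[0,0.1,0],0]
    - [[0,0.2,0],0]
    - [[0,0.3,0],0]
    - [[0,0.4,0],0]
    - [[0,0.4,0],0]
    - [[0,0.4,0],0]
    - [[0,0.4,0],0]
    - [[0,0.4,0],0]

```text
time: 12.03
tool_pos: [568.5, 102.0, 43.3]
tcp_rot: [-180.0, 0.0, 90.2]
ft_force: [-0.1, -4.6, -2.4]
finger_gap: 54.9
```

Run:
```python
from h import *
s=r.snapshot("wrist");save(s,"w6",(140,40,430,160),2.7)
q=r.sense();print(q["tool_pos"],q["ft_force"],q["wrist_torque"])
```

```text
[568.5421042  101.96938833  43.2544423 ] [-0.26119344 -4.99096638 -2.40920987] [-0.87008293  0.06504832 -0.11749526]
```

View pics/w6.png

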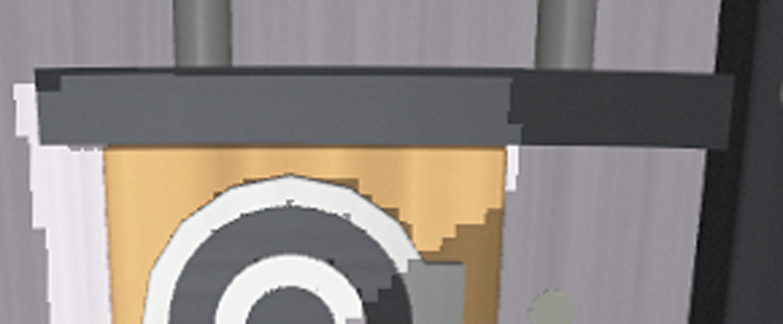

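Emit:
drive_tool:
  moves:
    - [[0,-0.3,-0.2],0]
    - [[0,-0.3,-0.4],0]
    - [[0,-0.3,-0.6],0]
    - [[0,-0.3,-0.8],0]
    - [[0,-0.3,-1],0]
    - [[0,-0.3,-1.2],0]
    - [[0,-0.3,-1.2],0]
    - [[0,-0.3,-1.2],0]

```text
time: 12.75
tool_pos: [568.8, 101.9, 42.4]
tcp_rot: [180.0, 0.0, 90.2]
ft_force: [-0.6, -4.3, -0.4]
finger_gap: 55.1
```

Emit:
drive_tool:
  moves:
    - [[0,0,-0.1],0]
    - [[0,0,-0.2],0]
    - [[0,0,-0.3],0]
    - [[0,0,-0.4],0]
    - [[0,0,-0.5],0]
    - [[0,0,-0.5],0]
    - [[0,0,-0.5],0]
    - [[0,0,-0.5],0]

```text
time: 13.42
tool_pos: [568.9, 101.9, 42.0]
tcp_rot: [180.0, 0.0, 90.2]
ft_force: [-2.4, -5.7, 1.5]
finger_gap: 55.0
```

Emit:
drive_tool:
  moves:
    - [[0,0,0],0]
    - [[0,0,0],0]
    - [[0,0,0],0]
    - [[0,0,0],0]
    - [[0,0,0],0]
    - [[0,0,0],0]
    - [[0,0,0],0]
    - [[0,0,0],0]
  fingers: 70

```text
time: 14.08
tool_pos: [568.6, 102.1, 41.6]
tcp_rot: [-180.0, -0.0, 90.2]
ft_force: [-0.0, -0.8, 0.1]
finger_gap: 70.0
```

Emit:
drive_tool:
  moves:
    - [[0,0,2],0]
    - [[0,0,8],0]
    - [[0,0,20],0]
    - [[0,0,45],0]
    - [[0,0,70],0]
    - [[-10,0,80],0]
    - [[-40,0,80],0]
    - [[-70,0,80],0]

```text
time: 14.75
tool_pos: [499.9, 102.1, 124.5]
tcp_rot: [179.7, -0.0, 90.2]
ft_force: [-1.2, -0.5, 0.5]
finger_gap: 70.1
```

Run:
```python
from h import *
s=r.snapshot("wrist");save(s,"w7")
q=r.sense();print(q["tool_pos"],q["ft_force"],q["finger_gap"])
```

```text
[492.05977589 102.07775782 120.82091419] [ 0.47692833  1.98025538 -2.93090956] 70.10586887963746
```

View pics/w7.png

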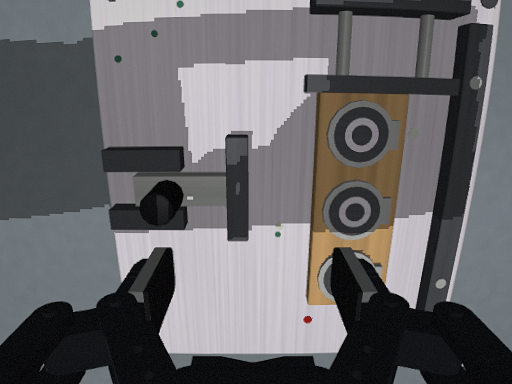

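Emit:
drive_tool:
  moves:
    - [[-20,5,-5],0]
    - [[-40,10,-10],0]
    - [[-48,12,-20],0]
    - [[-48,12,-35],0]
    - [[-48,12,-47],0]
    - [[-48,12,-53],0]
    - [[-48,12,-55],0]
    - [[-48,12,-55],0]

```text
time: 15.47
tool_pos: [450.6, 114.0, 66.9]
tcp_rot: [-180.0, 0.0, 90.2]
ft_force: [0.8, -0.4, -0.3]
finger_gap: 70.2
```

Emit:
drive_tool:
  moves:
    - [[0,0,0],0]
    - [[0,0,0],0]
    - [[0,0,0],0]
    - [[0,0,0],0]
    - [[0,0,0],0]
    - [[0,0,0],0]
    - [[0,0,0],0]
    - [[0,0,0],0]
  fingers: 10
  squeeze: 25

```text
time: 16.13
tool_pos: [450.8, 114.0, 67.1]
tcp_rot: [180.0, -0.0, 90.2]
ft_force: [-2.5, -0.6, 6.3]
finger_gap: 19.0
```

Run:
```python
from h import *
s=r.snapshot("wrist");save(s,"w8")
q=r.sense();print(q["tool_pos"],q["ft_force"],q["finger_gap"])
```

```text
[450.80695831 114.05013194  67.10933995] [-2.24372435  0.09309211  5.83605479] 19.063015150121977
```

View pics/w8.png

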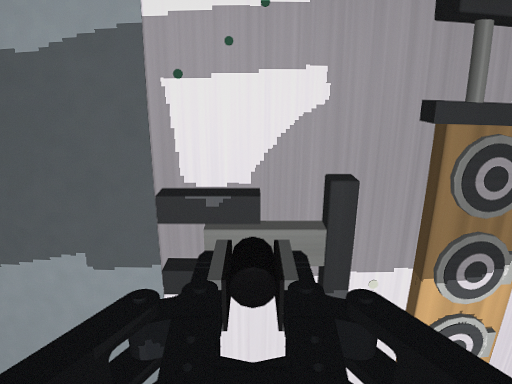

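Emit:
drive_tool:
  moves:
    - [[3,0,0],0]
    - [[8,0,0],0]
    - [[14,0,0],0]
    - [[20,0,0],0]
    - [[26,0,0],0]
    - [[31,0,0],0]
    - [[34,0,0],0]
    - [[34,0,0],0]

```text
time: 16.85
tool_pos: [485.6, 114.1, 67.1]
tcp_rot: [179.9, -0.0, 90.2]
ft_force: [1.3, 0.6, 3.1]
finger_gap: 19.1
```

Emit:
drive_tool:
  moves:
    - [[1,0,0],0]
    - [[2,0,0],0]
    - [[3,0,0],0]
    - [[4,0,0],0]
    - [[5,0,0],0]
    - [[6,0,0],0]
    - [[7,0,0],0]
    - [[8,0,0],0]

```text
time: 17.52
tool_pos: [492.4, 114.1, 67.1]
tcp_rot: [-180.0, -0.0, 90.2]
ft_force: [-4.8, -0.3, 8.9]
finger_gap: 19.2
```

Run:
```python
from h import *
s=r.snapshot("wrist");save(s,"w9")
q=r.sense();print(q["tool_pos"],q["ft_force"],q["finger_gap"])
```

```text
[492.56234334 114.13783285  67.11352958] [-4.52438543  0.44163484  7.29653233] 19.02606266579403
```

View pics/w9.png

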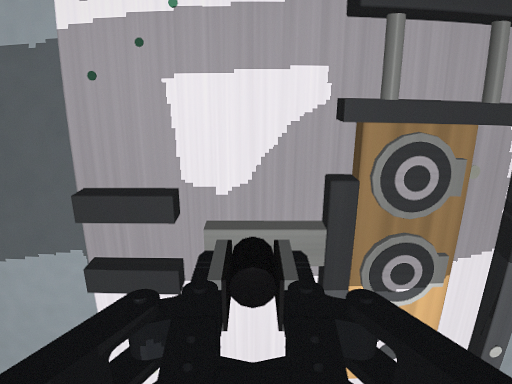

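Emit:
drive_tool:
  moves:
    - [[3,0,0],0]
    - [[6,0,0],0]
    - [[10,0,0],0]
    - [[14,0,0],0]
    - [[18,0,0],0]
    - [[21,0,0],0]
    - [[23,0,0],0]
    - [[24,0,0],0]

```text
time: 18.23
tool_pos: [516.6, 114.2, 67.1]
tcp_rot: [-180.0, -0.0, 90.2]
ft_force: [-4.1, 1.2, 9.3]
finger_gap: 19.2
```

Emit:
drive_tool:
  moves:
    - [[0.4,0,0],0]
    - [[0.8,0,0],0]
    - [[1.2,0,0],0]
    - [[1.6,0,0],0]
    - [[2,0,0],0]
    - [[2.3,0,0],0]
    - [[2.5,0,0],0]
    - [[2.5,0,0],0]

```text
time: 18.9
tool_pos: [518.9, 114.2, 67.1]
tcp_rot: [-180.0, -0.0, 90.2]
ft_force: [-4.2, 0.1, 7.3]
finger_gap: 19.0
```

Run:
```python
from h import *
s=r.snapshot("wrist");save(s,"w10",(290,80,512,246),3.4)
q=r.sense();print(q["tool_pos"],q["ft_force"],q["finger_gap"])
```

```text
[518.88469801 114.18209507  67.10991111] [-4.55961721  0.41959679  7.74780212] 19.145404142294595
```

View pics/w10.png

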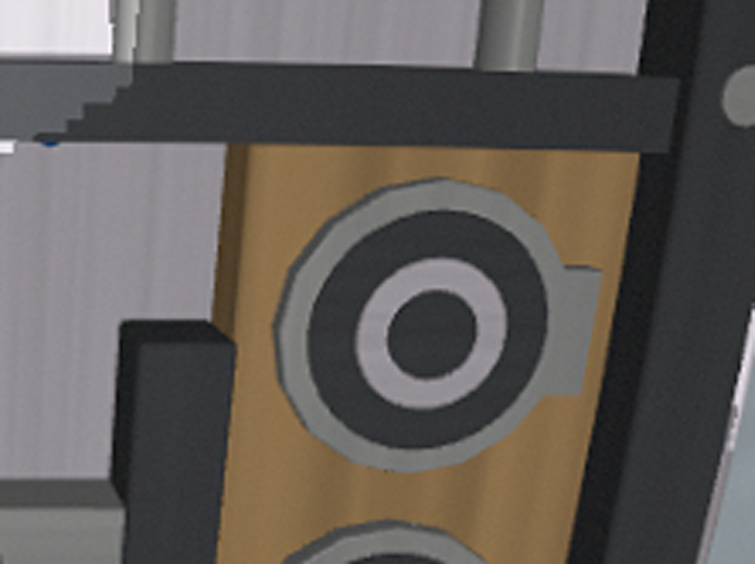

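Emit:
drive_tool:
  moves:
    - [[0.3,0,0],0]
    - [[0.6,0,0],0]
    - [[0.9,0,0],0]
    - [[1.2,0,0],0]
    - [[1.5,0,0],0]
    - [[1.8,0,0],0]
    - [[2,0,0],0]
    - [[2,0,0],0]

```text
time: 19.62
tool_pos: [520.9, 114.2, 67.1]
tcp_rot: [-180.0, -0.0, 90.2]
ft_force: [-4.1, 0.5, 8.6]
finger_gap: 19.0
```

Emit:
drive_tool:
  moves:
    - [[0.2,0,0],0]
    - [[0.4,0,0],0]
    - [[0.6,0,0],0]
    - [[0.8,0,0],0]
    - [[1,0,0],0]
    - [[1,0,0],0]
    - [[1,0,0],0]
    - [[1,0,0],0]

```text
time: 20.28
tool_pos: [521.9, 114.2, 67.1]
tcp_rot: [-180.0, -0.0, 90.2]
ft_force: [-3.8, -0.3, 8.1]
finger_gap: 19.2
```

Emit:
drive_tool:
  moves:
    - [[0.2,0,0],0]
    - [[0.4,0,0],0]
    - [[0.6,0,0],0]
    - [[0.8,0,0],0]
    - [[0.8,0,0],0]
    - [[0.8,0,0],0]
    - [[0.8,0,0],0]
    - [[0.8,0,0],0]

```text
time: 20.95
tool_pos: [522.6, 114.2, 67.1]
tcp_rot: [-180.0, -0.0, 90.2]
ft_force: [-3.8, -0.8, 8.1]
finger_gap: 18.9
```

Emit:
drive_tool:
  moves:
    - [[0.2,0,0],0]
    - [[0.4,0,0],0]
    - [[0.6,0,0],0]
    - [[0.6,0,0],0]
    - [[0.6,0,0],0]
    - [[0.6,0,0],0]
    - [[0.6,0,0],0]
    - [[0.6,0,0],0]

```text
time: 21.62
tool_pos: [523.2, 114.2, 67.1]
tcp_rot: [-180.0, -0.0, 90.2]
ft_force: [-3.3, 1.0, 8.4]
finger_gap: 18.8
```

Emit:
drive_tool:
  moves:
    - [[0.2,0,0],0]
    - [[0.4,0,0],0]
    - [[0.6,0,0],0]
    - [[0.6,0,0],0]
    - [[0.6,0,0],0]
    - [[0.6,0,0],0]
    - [[0.6,0,0],0]
    - [[0.6,0,0],0]

```text
time: 22.28
tool_pos: [523.5, 114.2, 67.1]
tcp_rot: [-179.9, -0.0, 90.2]
ft_force: [-6.3, -0.4, 10.2]
finger_gap: 19.3
```

Run:
```python
from h import *
s=r.snapshot("wrist");save(s,"w11",(290,80,512,246),3.4)
q=r.sense();print(q["tool_pos"],q["ft_force"],q["finger_gap"])
```

```text
[523.43810819 114.20860023  67.09115732] [-6.35867832  1.12747152 10.83042527] 19.121865077373
```

View pics/w11.png

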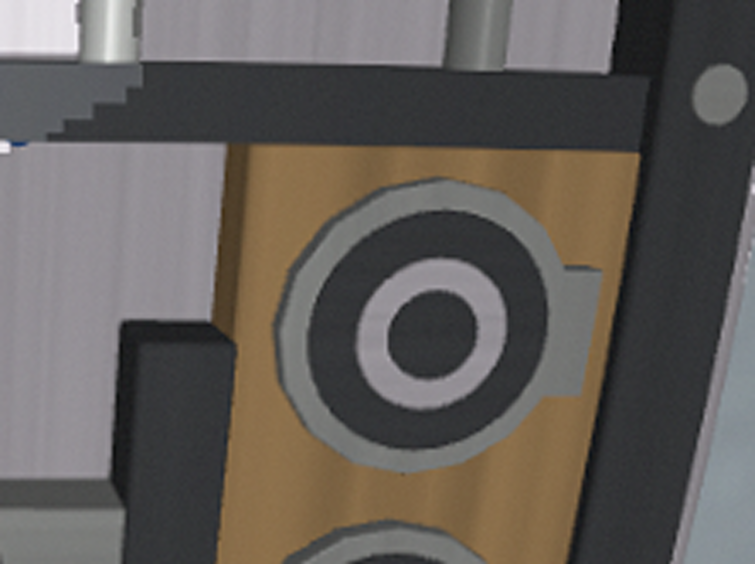

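Emit:
drive_tool:
  moves:
    - [[0.1,0,0],0]
    - [[0.2,0,0],0]
    - [[0.3,0,0],0]
    - [[0.4,0,0],0]
    - [[0.4,0,0],0]
    - [[0.4,0,0],0]
    - [[0.4,0,0],0]
    - [[0.4,0,0],0]

```text
time: 23.0
tool_pos: [523.5, 114.2, 67.1]
tcp_rot: [-179.9, -0.0, 90.2]
ft_force: [-8.8, -0.7, 12.4]
finger_gap: 18.7
```

Emit:
drive_tool:
  moves:
    - [[0.1,0,0],0]
    - [[0.2,0,0],0]
    - [[0.3,0,0],0]
    - [[0.3,0,0],0]
    - [[0.3,0,0],0]
    - [[0.3,0,0],0]
    - [[0.3,0,0],0]
    - [[0.3,0,0],0]

```text
time: 23.67
tool_pos: [523.5, 114.2, 67.1]
tcp_rot: [-179.9, -0.0, 90.2]
ft_force: [-10.2, 1.1, 13.8]
finger_gap: 18.9
```

Emit:
drive_tool:
  moves:
    - [[-0.3,0,0],0]
    - [[-0.5,0,0],0]
    - [[-0.5,0,0],0]
    - [[-0.5,0,0],0]
    - [[-0.5,0,0],0]
    - [[-0.5,0,0],0]
    - [[-0.5,0,0],0]
    - [[-0.5,0,0],0]

```text
time: 24.33
tool_pos: [523.4, 114.2, 67.1]
tcp_rot: [-179.9, -0.0, 90.2]
ft_force: [-7.9, -0.1, 10.7]
finger_gap: 18.9
```

Emit:
drive_tool:
  moves:
    - [[0,0,0],0]
    - [[0,0,0],0]
    - [[0,0,0],0]
    - [[0,0,0],0]
    - [[0,0,20],0]
    - [[0,0,50],0]
    - [[0,-30,70],0]
    - [[0,-60,80],0]
  fingers: 60

```text
time: 25.0
tool_pos: [525.8, 54.5, 149.9]
tcp_rot: [179.7, -0.0, 90.4]
ft_force: [2.0, -0.8, 0.0]
finger_gap: 60.1
```

Emit:
drive_tool:
  moves:
    - [[30,-25,0],0]
    - [[60,-50,0],0]
    - [[80,-60,0],0]
    - [[80,-60,0],0]
    - [[80,-60,0],0]
    - [[80,-60,0],0]
    - [[80,-60,0],0]
    - [[80,-60,0],0]
  fingers: 0

```text
time: 25.67
tool_pos: [603.5, -5.2, 146.5]
tcp_rot: [-180.0, -0.0, 90.3]
ft_force: [-0.1, 1.0, 0.5]
finger_gap: -0.0
```

Run:
```python
from h import *
s=r.snapshot("wrist");save(s,"w12")
q=r.sense();print(q["tool_pos"],q["ft_force"],q["finger_gap"])
```

```text
[603.66918089  -5.224378   146.61802794] [-0.61123237 -0.26006693  0.07531688] 0.005853610174581119
```

View pics/w12.png

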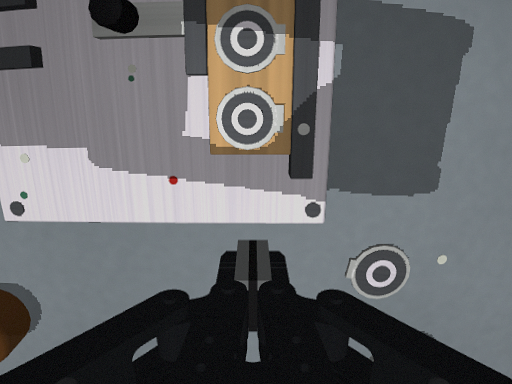

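Emit:
drive_tool:
  moves:
    - [[0,0,-25],0]
    - [[0,0,-50],0]
    - [[0,0,-75],0]
    - [[0,0,-90],0]
    - [[0,0,-97],0]
    - [[0,0,-100],0]
    - [[0,0,-101],0]
    - [[0,0,-101],0]

```text
time: 26.38
tool_pos: [605.1, -5.9, 46.8]
tcp_rot: [179.9, 0.0, 90.2]
ft_force: [0.8, -0.1, 0.3]
finger_gap: -0.0
```

Emit:
drive_tool:
  moves:
    - [[0,2,0],0]
    - [[0,5,0],0]
    - [[0,8,0],0]
    - [[0,10,0],0]
    - [[0,12,0],0]
    - [[0,13,0],0]
    - [[0,13,0],0]
    - [[0,13,0],0]

```text
time: 27.05
tool_pos: [604.2, 7.1, 45.5]
tcp_rot: [-180.0, 0.0, 90.2]
ft_force: [-0.0, 1.0, -0.2]
finger_gap: -0.1
```

Run:
```python
from h import *
s=r.snapshot("wrist");save(s,"w13",(150,120,350,270),4)
q=r.sense();print(q["tool_pos"],q["ft_force"],q["finger_gap"])
```

```text
[604.24118348   6.96108635  45.55204463] [0.08712026 0.02237629 0.32176181] 0.026886611761688745
```

View pics/w13.png

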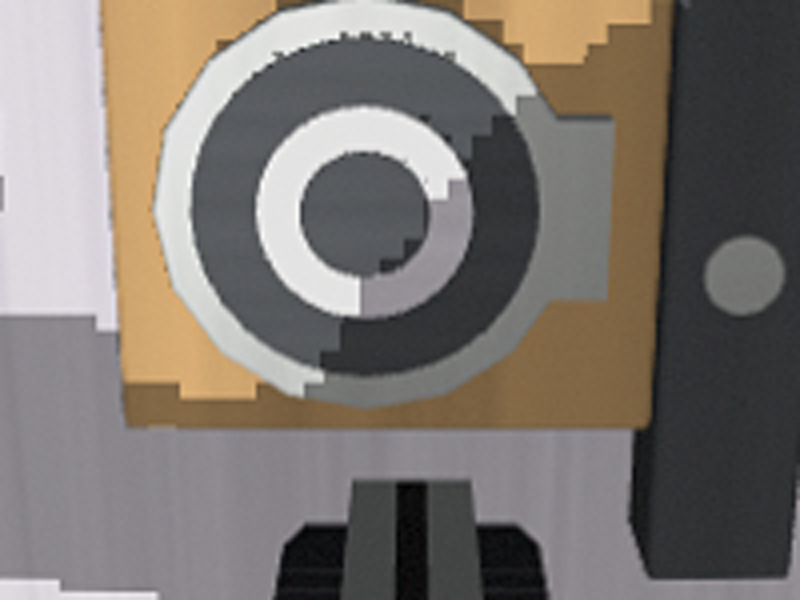

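Emit:
drive_tool:
  moves:
    - [[0,0.7,0],0]
    - [[0,1.4,0],0]
    - [[0,2,0],0]
    - [[0,2.5,0],0]
    - [[0,3,0],0]
    - [[0,3.5,0],0]
    - [[0,3.5,0],0]
    - [[0,3.5,0],0]

```text
time: 27.77
tool_pos: [604.3, 10.5, 45.6]
tcp_rot: [180.0, 0.0, 90.2]
ft_force: [0.4, -0.9, -0.6]
finger_gap: 0.1
```

Emit:
drive_tool:
  moves:
    - [[0,0.2,0],0]
    - [[0,0.4,0],0]
    - [[0,0.6,0],0]
    - [[0,0.8,0],0]
    - [[0,0.8,0],0]
    - [[0,0.8,0],0]
    - [[0,0.8,0],0]
    - [[0,0.8,0],0]

```text
time: 28.43
tool_pos: [604.3, 11.3, 45.6]
tcp_rot: [-180.0, -0.0, 90.2]
ft_force: [0.5, -0.6, 0.9]
finger_gap: 0.3
```

Emit:
drive_tool:
  moves:
    - [[0,0.2,0],0]
    - [[0,0.4,0],0]
    - [[0,0.5,0],0]
    - [[0,0.5,0],0]
    - [[0,0.5,0],0]
    - [[0,0.5,0],0]
    - [[0,0.5,0],0]
    - [[0,0.5,0],0]

```text
time: 29.1
tool_pos: [604.3, 11.8, 45.6]
tcp_rot: [-180.0, 0.0, 90.2]
ft_force: [0.6, -0.0, -0.1]
finger_gap: -0.0
```

Emit:
drive_tool:
  moves:
    - [[0,0.2,0],0]
    - [[0,0.4,0],0]
    - [[0,0.5,0],0]
    - [[0,0.5,0],0]
    - [[0,0.5,0],0]
    - [[0,0.5,0],0]
    - [[0,0.5,0],0]
    - [[0,0.5,0],0]

```text
time: 29.77
tool_pos: [604.2, 12.3, 45.6]
tcp_rot: [-180.0, -0.0, 90.2]
ft_force: [0.2, 0.2, 0.2]
finger_gap: 0.0
```

Emit:
drive_tool:
  moves:
    - [[0,0.2,0],0]
    - [[0,0.4,0],0]
    - [[0,0.5,0],0]
    - [[0,0.5,0],0]
    - [[0,0.5,0],0]
    - [[0,0.5,0],0]
    - [[0,0.5,0],0]
    - [[0,0.5,0],0]

```text
time: 30.43
tool_pos: [604.3, 12.8, 45.6]
tcp_rot: [-180.0, 0.0, 90.2]
ft_force: [0.6, -0.3, 0.1]
finger_gap: 0.2
```

Emit:
drive_tool:
  moves:
    - [[0,0.2,0],0]
    - [[0,0.4,0],0]
    - [[0,0.5,0],0]
    - [[0,0.5,0],0]
    - [[0,0.5,0],0]
    - [[0,0.5,0],0]
    - [[0,0.5,0],0]
    - [[0,0.5,0],0]

```text
time: 31.1
tool_pos: [604.3, 13.3, 45.6]
tcp_rot: [180.0, -0.0, 90.2]
ft_force: [-0.8, 0.1, 0.3]
finger_gap: 0.0
```

Emit:
drive_tool:
  moves:
    - [[0,0.2,0],0]
    - [[0,0.4,0],0]
    - [[0,0.5,0],0]
    - [[0,0.5,0],0]
    - [[0,0.5,0],0]
    - [[0,0.5,0],0]
    - [[0,0.5,0],0]
    - [[0,0.5,0],0]

```text
time: 31.77
tool_pos: [604.3, 13.8, 45.6]
tcp_rot: [-180.0, -0.0, 90.2]
ft_force: [-0.4, 1.0, -0.1]
finger_gap: -0.1
```

Emit:
drive_tool:
  moves:
    - [[0,0.2,0],0]
    - [[0,0.4,0],0]
    - [[0,0.4,0],0]
    - [[0,0.4,0],0]
    - [[0,0.4,0],0]
    - [[0,0.4,0],0]
    - [[0,0.4,0],0]
    - [[0,0.4,0],0]

```text
time: 32.43
tool_pos: [604.3, 14.2, 45.6]
tcp_rot: [180.0, 0.0, 90.2]
ft_force: [-0.3, 0.9, 0.2]
finger_gap: -0.2
```

Emit:
drive_tool:
  moves:
    - [[0,0.2,0],0]
    - [[0,0.4,0],0]
    - [[0,0.4,0],0]
    - [[0,0.4,0],0]
    - [[0,0.4,0],0]
    - [[0,0.4,0],0]
    - [[0,0.4,0],0]
    - [[0,0.4,0],0]

```text
time: 33.1
tool_pos: [604.2, 14.6, 45.6]
tcp_rot: [-180.0, 0.0, 90.2]
ft_force: [0.8, 0.9, 0.3]
finger_gap: 0.0
```

Run:
```python
from h import *
s=r.snapshot("wrist");save(s,"w14",(150,120,350,270),4)
q=r.sense();print(q["tool_pos"],q["ft_force"],q["finger_gap"])
```

```text
[604.26255248  14.59649958  45.58998103] [-0.38246341 -0.89965072 -0.13589153] -0.0872358070080406
```

View pics/w14.png

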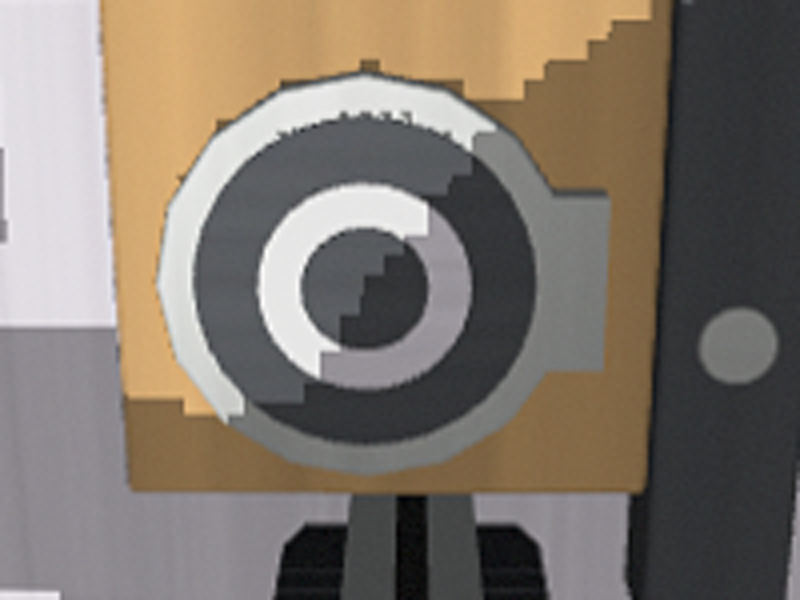

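Emit:
drive_tool:
  moves:
    - [[0,0.2,0],0]
    - [[0,0.4,0],0]
    - [[0,0.5,0],0]
    - [[0,0.5,0],0]
    - [[0,0.5,0],0]
    - [[0,0.5,0],0]
    - [[0,0.5,0],0]
    - [[0,0.5,0],0]

```text
time: 33.82
tool_pos: [604.3, 14.9, 45.6]
tcp_rot: [180.0, 0.0, 90.2]
ft_force: [-0.6, -3.4, -0.3]
finger_gap: -0.2
```

Emit:
drive_tool:
  moves:
    - [[0,0.2,0],0]
    - [[0,0.4,0],0]
    - [[0,0.4,0],0]
    - [[0,0.4,0],0]
    - [[0,0.4,0],0]
    - [[0,0.4,0],0]
    - [[0,0.4,0],0]
    - [[0,0.4,0],0]

```text
time: 34.48
tool_pos: [604.3, 14.9, 45.6]
tcp_rot: [-180.0, 0.0, 90.2]
ft_force: [-0.9, -6.4, -0.0]
finger_gap: 0.1
```

Emit:
drive_tool:
  moves:
    - [[0,0.1,0],0]
    - [[0,0.2,0],0]
    - [[0,0.3,0],0]
    - [[0,0.3,0],0]
    - [[0,0.3,0],0]
    - [[0,0.3,0],0]
    - [[0,0.3,0],0]
    - [[0,0.3,0],0]

```text
time: 35.15
tool_pos: [604.3, 14.9, 45.6]
tcp_rot: [-180.0, 0.1, 90.2]
ft_force: [-0.6, -8.2, 0.0]
finger_gap: -0.1
```

Emit:
drive_tool:
  moves:
    - [[0,-1,0],0]
    - [[0,-4,0],0]
    - [[0,-12,0],0]
    - [[0,-20,10],0]
    - [[0,-20,40],0]
    - [[0,-10,75],0]
    - [[-20,20,85],0]
    - [[-40,50,85],0]

```text
time: 35.82
tool_pos: [567.8, 65.0, 136.6]
tcp_rot: [179.5, -0.0, 90.1]
ft_force: [1.0, 1.0, -0.0]
finger_gap: 0.3
```

Emit:
drive_tool:
  moves:
    - [[-5,10,0],0]
    - [[-5,10,0],0]
    - [[-5,10,0],0]
    - [[-5,10,0],0]
    - [[-5,10,0],0]
    - [[-5,10,0],0]
    - [[-5,10,0],0]
    - [[-5,10,0],0]

```text
time: 36.48
tool_pos: [559.4, 75.2, 130.3]
tcp_rot: [-180.0, 0.0, 90.2]
ft_force: [0.2, 0.6, -0.7]
finger_gap: 0.1
```

Run:
```python
from h import *
s=r.snapshot("wrist");save(s,"w15")
q=r.sense();print(q["tool_pos"],q["ft_force"],q["finger_gap"])
```

```text
[559.37413728  75.38629811 130.39879963] [ 0.38428498 -0.26362107 -0.13881303] -0.02862901990202292
```

View pics/w15.png

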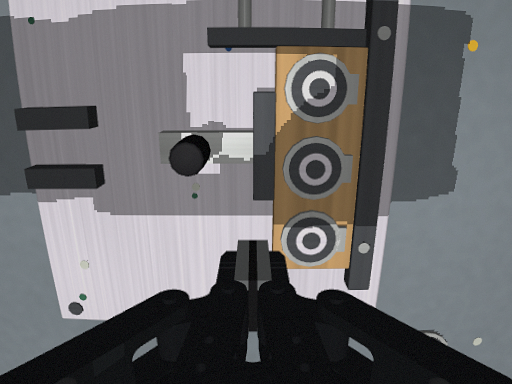

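Run:
```python
from h import *
s=r.snapshot("wrist");save(s,"w16",(200,10,420,175),3.6);save(s,"w17",(240,140,400,300),3.7)
```

```text
(no output)
```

View pics/w16.png

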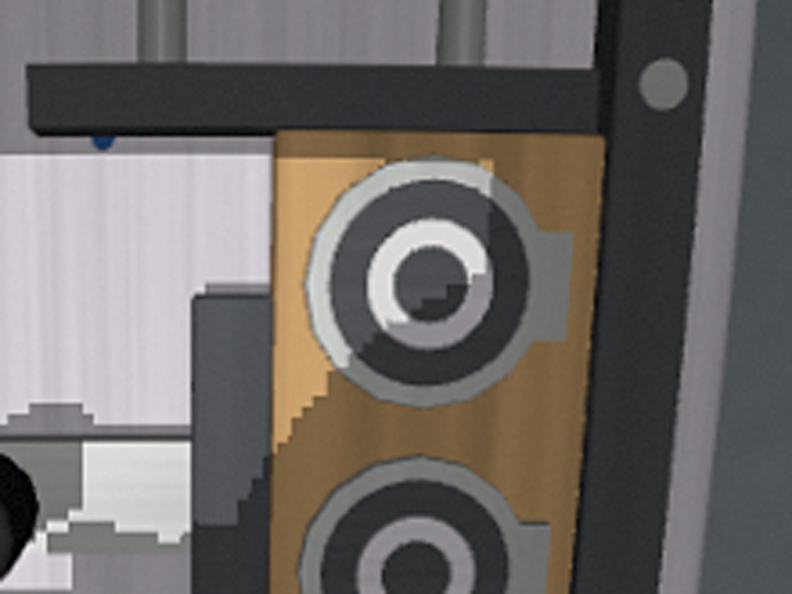

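View pics/w17.png

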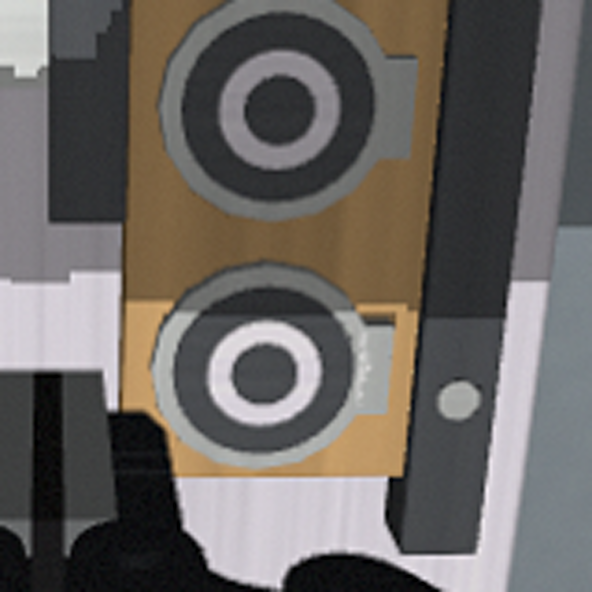

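Run:
```python
from h import *
s=r.snapshot("wrist")
# head foot left of board, rail top edge, board far end
print("head foot y",plane(s,[(215,47),(245,47.3)],20).round(1)[:,:2])
print("board end y",plane(s,[(290,46.5)],32).round(1)[:,:2])
q=r.sense();print(q["time"],q["ft_force"],abs(q["qd"]).max())
print(r.hand_in())
```

```text
head foot y [[536.3 175.6]
 [555.2 175.4]]
board end y [[582.3 174.7]]
36.6333 [-0.8918421  -0.05300674  0.17163299] 0.21529294427211743
the job is handed in; nothing more can be done
None
```

The carrier is registered on the bed against both the rail and the stop head, with the clamp snug behind it, and I handed the job in at 36.6 s of the 59 s allowed.

**What I did:**
- I picked out the 150 × 56 mm carrier from the three sizes and lifted it across its width. I then lowered it onto the bed about 34 mm short of the rail.
- I crept its end towards the stop head until I felt contact at about 5 N.
- I slid the clamp by its knob, which pushed the carrier along to the rail. Contact built up to about 10 N at the wrist, part of which is the clamp's own friction.
- I nudged the carrier's free end with closed fingers. It did not move at up to 8 N, so it was already seated on the stop head.
- I retreated clear of everything.

**Last checks:**
- The final wrist pictures show no visible gap at the rail, the stop head or the clamp pad. The tool force was near zero.
- By camera, the stop head's face is at y ≈ 175.5 mm and the carrier's end at y ≈ 174.7 mm. That agrees within the 2 mm calibration.
- Camera readings of the stop head itself disagreed by about 2 mm: 173.7 mm in the first wrist picture and 175.5 mm in the last. I put this down to calibration and the viewing pose, because the pushes were light and contact was steady. No independent check rules out a small shift.
- I avoided the bystanders and moved none of them knowingly, but I did not re-measure their positions at the end.

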